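Tip the cheese onto the marble

TASK

The cheese block is standing on end on the wooden half of the cheese board. Slide it upright along the wood until its foot sits squarely and lightly against the low edge of the marble slab, then, with the fingers near its top, push it over against that edge and ease it down until it lies flat on the marble, rind up and in line with the board. It is soft: do not lift it off the board, let it drop, press it hard against the edge or squeeze it hard; leave the other things on the counter alone and let go at the end.

Things in the scene. Friction and masses are not known exactly. Their poses are not given: they have to be found in the camera images.
- cheese: block of pale holed cheese, 52 x 86 x 51 mm along its x, y, z, 0.26 to 0.46 kg. Origin: centre of its underside; z points to the rind face. It starts on end on the wood, y up, origin 43 mm above the wood, underside facing the slab, rind away from it, x level along the slab's edge (up to 0.12 rad out). Fingers take it across x; at 5-10 N it turns between the pads, 15 N holds. Done: z up
- heel (a point): the bottom edge of the standing cheese on the side of the slab (middle of it; cheese frame 0, -43, 0 mm). As the cheese tips over the slab's edge this heel slides back a little on the wood; with the cheese laid down it overhangs the edge by 10 to 20 mm.
- board: fixed board of smooth oiled wood (friction about 0.4) 220 x 120 x 12 mm, origin under its centre, z up, x along its length towards the marble half; its bare wood is the half at -x, top at z = 12 mm
- slab: light marble slab 110 x 112 x 10 mm fixed on the board's +x half; axes as the board's; origin at the centre of its underside (12 mm above the counter); its top is at 22 mm, so its edge stands 10 mm above the wood and is the stop
- slab_edge (a point): middle of the slab's upper edge that faces the bare wood (slab frame -55, 0, 10 mm); the stop face goes straight down from here and runs along the slab's y
- jam_jar: bystander: jam jar with a gold lid, 60 mm across, 70 mm tall, origin at the centre of its underside
- cup: bystander: white patterned cup without a handle, 58 mm across, 62 mm tall, origin at the centre of its underside
- muffin: bystander: chocolate muffin, 60 mm across, 46 mm tall, origin at the centre of its underside

How it is judged:
By the outcome, as a careful person would: the job done as asked, in the order asked, and still so for the second after the job is handed in, with the robot touching nothing.
It also fails if it takes over 70 s, if anything falls off the work surface, if the arm or the gripper's body presses on something with over 40 N, if the wrist force passes 120 N, or if a joint passes its speed limit or range.

ROBOT

A 6-joint arm with a two-finger parallel gripper is mounted at the origin on a cart in front of the work surface, level with it; the furniture and walls round the work are solid. World frame = base frame: x ahead of the robot, y to its left, z up, the work surface at z = 0. Lengths are in m, angles in degrees, forces in N, time in s.
With the tool pointing down it reaches from about 0.4 to 0.825 m from the base axis. Payload 7 kg.
Tool frame: the origin (TCP) lies on the centre line of the jaws, within the pads' length; the fingertips stand 19 mm ahead of it and the grasp point (between the pads) is the TCP; z points along the fingers, y is the line along which they close (so a half turn about z gives the same grasp; the last joint's range is limited). The gripper opens to 88 mm and grips with 3 to 60 N. Pads are 19 mm wide; open, the fingers measure 130 mm over their backs; the gripper's body (78 mm by 193 mm) begins 47 mm behind the grasp point.
Start: joints at [84.288, 20.546, 0.682, 0, -70.136, -16.507], TCP at [0.255, 0.625, 0.246] pointing down, gripper open.
Joint ranges: [-176.03, 176.03], [-82.01, 121.73], [-58.28, 71.71], [-173.87, 95.51], [-174.79, -0.11], [-173.66, 173.66]. Speed limits (degrees/s): [136.94, 136.94, 172.46, 180, 180, 180].

INTERFACE

Orientations are given as [roll, pitch, yaw] about the fixed x, y, z axes, in that order (R = Rz(yaw) Ry(pitch) Rx(roll)).
In Python, from plant import get_state, capture, close_job gives the robot as it stands.
- The arm moves only by the tool apply_moves, never from a script. Its argument "targets" is a list of rows, each a list of 7 numbers: the opening, from 0 (shut) to 1 (fully open), then the shift along the tool's x, y, z normalised to -1 to 1, where 1 is 1000 mm, then the turn, a rotation vector about the tool's x, y, z normalised to -1 to 1, where 1 is 90 degrees. In form: [[claw, tx, ty, tz, ax, ay, az], ...]. A call has 1 to 20 rows; each row shifts and turns the commanded pose from where the row before left it, along the tool's axes as they then stand; what a row does not reach is not made up. A row lasts 1/12 s, in which the tool goes at most 41.7 mm and 7.16 degrees, less where a joint would pass 70% of its speed; a pose out of reach is approached as far as the arm can. A call with a number of a shift or a turn outside -1 to 1 is refused whole. A call with a gripper value outside its range is refused whole. The fingers move at their own pace and stop on an object; "newtons" is the grip in N (left out, the last holds). Time passes only in rows, so rows that do not move let the fingers close. It gives the time, the measured TCP pose, the force, the opening and the grip force at its end, in the units of the state.
- get_state(): the state, without advancing time (a new reading comes with each control period).
- capture(name): name is "scene" or "top" or "wrist"; returns a dict with "frame" (480x640x3 uint8, red, green, blue), "range_z" (480x640 float32, m along the optical axis (not along the pixel's ray), 0 where there is no reading), "camera_matrix" (3x3 intrinsics, pixels), "T" (4x4, takes a point from camera to world coordinates). Camera axes: x right, y down, z forward; pixel columns grow to the right and rows downward; lengths in m; the calibration is good to about 2 mm. A picture is of the moment at which its call begins.
- close_job(): hands the job in; it is judged then, once.
The state is a dict: "time_s": time; "joints": joint angles; "qd": joint speeds; "joint_torque": joint torques, N m; "tcp_pos": TCP position; "eef_rot": TCP orientation; "contact_force": force on the tool from outside, world axes, zero at the start; "moment": the same for the moment, N m; "gripper_width": finger opening in m; "gripper_force": force on a finger pad.
Only numpy, scipy, OpenCV 4.12 (cv2) and the standard library are available. Lean on these libraries where they do the work, as an engineer would, in place of code of your own. Each camera call takes 0.05 s, during which the arm holds its last target. There are 200 camera calls.

## Working session

There is one attempt and no reset: what is moved stays moved. The work goes in short steps, Python scripts to look and compute and a tool call to move; the robot and the scene stay as the last step left them, time stands still between calls to the robot, and variables do not carry over. Pictures are saved under pics/ and viewed, at most 10 in all, crops included, and the job is handed in when it is done.

Besides the shell and the picture viewer there is one more tool, called after ">>>" by a JSON object that holds its "name" and its "arguments". apply_moves: Moves the arm, as the interface text tells. Scaled input: -1 to 1 covers 1000 mm each way for a shift and 90 degrees each way for a turn. Its arguments: {"type":"object","properties":{"targets":{"type":"array","items":{"type":"array","items":{"type":"number"}}},"newtons":{"type":"number"}},"required":["targets"]}

```bash
mkdir -p pics; ls
python3 - <<'E'
from plant import *
import cv2,numpy as np
for n in ("scene","top"):
    c=capture(n); cv2.imwrite(f"pics/{n}0.png",c["frame"][:,:,::-1]); np.savez(f"{n}0.npz",**c)
    print(n,c["T"].round(3).tolist(),c["camera_matrix"].tolist())
print(get_state())
E
```

```text
pics
scene [[0.835, -0.421, 0.354, 0.152], [-0.55, -0.628, 0.55, -0.569], [-0.009, -0.655, -0.756, 0.819], [0.0, 0.0, 0.0, 1.0]] [[504.11653520778117, 0.0, 321.72732379441896], [0.0, 504.11653520778117, 238.55751014872632], [0.0, 0.0, 1.0]]
top [[0.024, -0.998, 0.05, 0.439], [-0.999, -0.025, -0.022, -0.005], [0.023, -0.05, -0.998, 1.297], [0.0, 0.0, 0.0, 1.0]] [[500.93969408881316, 0.0, 326.7138473682734], [0.0, 500.93969408881316, 249.14861968166943], [0.0, 0.0, 1.0]]
{'time_s': 0.1, 'joints': array([ 8.42888570e+01,  2.05865234e+01,  6.38371373e-01, -1.58107138e-02,
       -7.01349418e+01, -1.65050356e+01]), 'qd': array([-0.01519449, -0.03303364, -0.03334094,  0.10505937, -0.05329299,
       -0.02994725]), 'joint_torque': array([-2.19889800e-03, -5.84165418e+01,  2.93750024e+01,  7.01559126e+00,
        1.01273943e-02, -5.47622926e-05]), 'tcp_pos': array([0.25511857, 0.62449368, 0.24472657]), 'eef_rot': array([ 1.79916107e+02, -9.35741930e-03, -2.22215551e+01]), 'contact_force': array([ 0.51635239,  0.47968383, -0.55755717]), 'moment': array([ 6.44895118e-02,  5.54214859e-05, -4.04457680e-02]), 'gripper_force': 0.0, 'gripper_width': 0.08758388743860773}
```

View pics/top0.png

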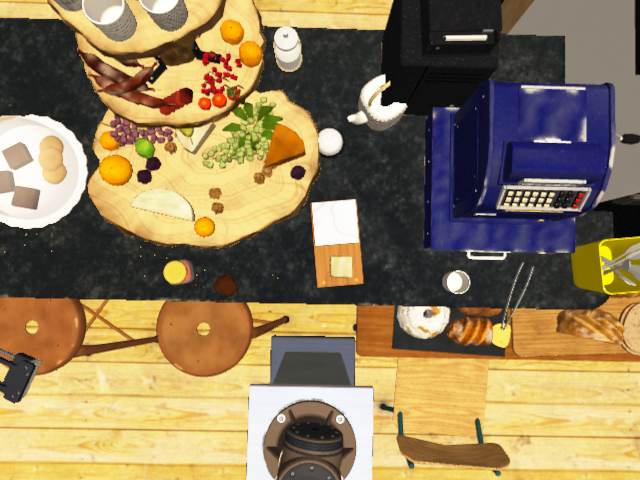

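View pics/scene0.png

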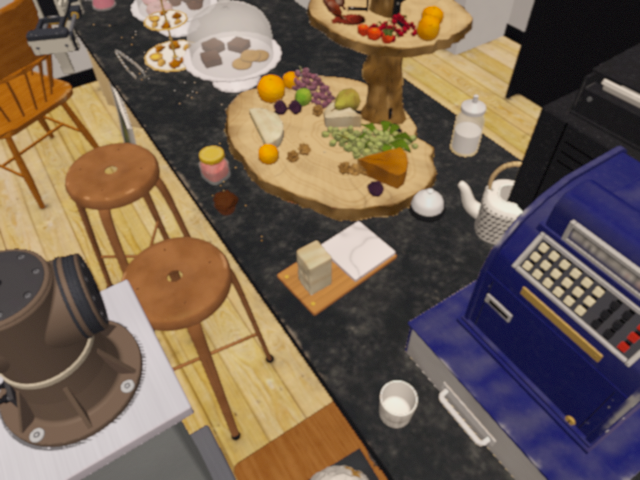

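The top view shows the board with corners near (312,201), (354,199), (363,283) and (318,287). The cheese top is near (341,267), and the slab is at the far (+x) end. The jar, cup and muffin are well clear.

```bash
cat > h.py <<'E'
import numpy as np,cv2
def cloud(c):
    K=c["camera_matrix"];z=c["range_z"];v,u=np.mgrid[:480,:640]
    p=np.stack([(u-K[0,2])/K[0,0]*z,(v-K[1,2])/K[1,1]*z,z],-1)
    return p@c["T"][:3,:3].T+c["T"][:3,3]
def px(c,u,v,h):
    K=c["camera_matrix"];d=c["T"][:3,:3]@np.array([(u-K[0,2])/K[0,0],(v-K[1,2])/K[1,1],1]);o=c["T"][:3,3]
    return o+d*(h-o[2])/d[2]
def rect(P): 
    r=cv2.minAreaRect((P[:,:2]*1000).astype(np.float32)); return np.round(r[0],1),np.round(r[1],1),round(r[2],2)
E
python3 - <<'E'
from h import *
for n,win in (("top",(295,190,380,295)),("scene",(270,215,405,315))):
    c=np.load(n+"0.npz");W=cloud(c)
    w=W[win[1]:win[3],win[0]:win[2]].reshape(-1,3)
    w=w[w[:,2]>0.003]; print(n,len(w),np.histogram(w[:,2],bins=[.003,.009,.015,.018,.025,.04,.06,.08,.09,.095,.1,.105,.12])[0])
    for a,b in ((.006,.03),(.018,.027),(.09,.105)):
        s=w[(w[:,2]>a)&(w[:,2]<b)]; 
        if len(s)>5: print(a,b,len(s),rect(s),s[:,2].mean(), s.mean(0))
c=np.load("top0.npz")
for u,v,h in ((312,201,.022),(354,199,.022),(363,283,.012),(318,287,.012),(341,267,.098)): print(px(c,u,v,h).round(4))
E
```

```text
top 5372 [1226 1211  356 1435  630   20    0   10   36  267  140    4]
0.006 0.03 3731 (array([523.7, -59.7]), array([269.3, 217.6]), 1.39) 0.018046976982447595 [ 0.52968001 -0.05430279  0.01804698]
0.018 0.027 1785 (array([544.3, -48.7]), array([246.6, 153.5]), 19.12) 0.022954020132942416 [ 0.5697327  -0.04978993  0.02295402]
0.09 0.105 443 (array([457.3, -65.3]), array([48.1, 50.8]), 1.39) 0.09873581318156766 [ 0.45776296 -0.06576551  0.09873581]
scene 5917 [ 464 1632  158 2282  160  210  211  131  114  496    4    0]
0.006 0.03 4444 (array([553.2, -20.3]), array([299. , 185.3]), 6.44) 0.01640023059000723 [ 0.52693928 -0.06268412  0.01640023]
0.018 0.027 2306 (array([530.5, -35.5]), array([207.7, 152.2]), 5.83) 0.02102230731561561 [ 0.56476317 -0.05407565  0.02102231]
0.09 0.105 614 (array([456.6, -65.5]), array([50. , 53.9]), 0.21) 0.09635004064371099 [ 0.45553881 -0.06766278  0.09635004]
[0.6254 0.0078 0.022 ]
[ 0.6335 -0.0997  0.022 ]
[ 0.419  -0.1283  0.012 ]
[ 0.406  -0.0132  0.012 ]
[ 0.4573 -0.0665  0.098 ]
```

>>> {"name": "apply_moves", "arguments": {"targets": [[1,0.0238,0.0273,-0.002,0,0,0],[1,0.0238,0.0273,-0.002,0,0,0],[1,0.0238,0.0273,-0.002,0,0,0],[1,0.0238,0.0273,-0.002,0,0,0],[1,0.0238,0.0273,-0.002,0,0,0],[1,0.0238,0.0273,-0.002,0,0,0],[1,0.0238,0.0273,-0.002,0,0,0],[1,0.0238,0.0273,-0.002,0,0,0],[1,0.0238,0.0273,-0.002,0,0,0],[1,0.0238,0.0273,-0.002,0,0,0],[1,0.0238,0.0273,-0.002,0,0,0],[1,0.0238,0.0273,-0.002,0,0,0],[1,0.0238,0.0273,-0.002,0,0,0],[1,0.0238,0.0273,-0.002,0,0,0],[1,0.0238,0.0273,-0.002,0,0,0],[1,0.0238,0.0273,-0.002,0,0,0],[1,0.0238,0.0273,-0.002,0,0,0],[1,0.0238,0.0273,-0.002,0,0,0],[1,0.0238,0.0273,-0.002,0,0,0],[1,0.0238,0.0273,-0.002,0,0,0]]}}

```text
time_s: 1.77
tcp_pos: [0.4894, -0.0625, 0.2856]
eef_rot: [-180.0, 0.0, -22.2]
contact_force: [0.8, 0.6, -0.1]
gripper_width: 0.0879
gripper_force: 0.0
```

>>> {"name": "apply_moves", "arguments": {"targets": [[1,0,0,0,0,0,-0.0625],[1,0,0,0,0,0,-0.0625],[1,0,0,0,0,0,-0.0625],[1,0,0,0,0,0,-0.0625],[1,0,0,0,0,0,-0.0625],[1,0,0,0,0,0,0],[1,0,0,0,0,0,0]]}}

```text
time_s: 2.35
tcp_pos: [0.4893, -0.0606, 0.2854]
eef_rot: [-180.0, 0.0, 5.7]
contact_force: [-0.2, 0.5, 0.5]
gripper_width: 0.0877
gripper_force: 0.0
```

Run:
```python
from plant import *
from h import *
s=get_state();print(s["tcp_pos"],s["eef_rot"],s["contact_force"],s["time_s"])
c=capture("wrist"); np.savez("w1.npz",**c); cv2.imwrite("pics/w1.png",c["frame"][:,:,::-1]); print(c["T"].round(3).tolist(),c["camera_matrix"][0])
w=cloud(c).reshape(-1,3)
w=w[(w[:,0]>.35)&(w[:,0]<.7)&(w[:,1]>-.2)&(w[:,1]<.07)]
print(np.histogram(w[:,2],bins=np.arange(-.005,.115,.005)))
for a,b in ((.018,.027),(.09,.105)):
    q=w[(w[:,2]>a)&(w[:,2]<b)]
    if len(q)>5: print(a,b,len(q),rect(q),q.mean(0))
```

```text
[ 0.48927167 -0.06062109  0.28537142] [-1.79997121e+02  2.31837320e-02  5.72935823e+00] [-0.18953888  0.51513759  0.47473241] 2.35
[[0.1, -0.959, -0.265, 0.559], [-0.995, -0.096, -0.027, -0.054], [0.0, 0.266, -0.964, 0.425], [0.0, 0.0, 0.0, 1.0]] [400.74835236   0.         325.00446842]
(array([18852, 30855,   400,  8066,   351, 14133,   384,   550,  3268,
          60,    49,    54,    61,    64,    63,    69,    68,    72,
          80,    98,  3170,    36,     0]), array([-0.005,  0.   ,  0.005,  0.01 ,  0.015,  0.02 ,  0.025,  0.03 ,
        0.035,  0.04 ,  0.045,  0.05 ,  0.055,  0.06 ,  0.065,  0.07 ,
        0.075,  0.08 ,  0.085,  0.09 ,  0.095,  0.1  ,  0.105,  0.11 ]))
0.018 0.027 14435 (array([574.4, -40.8]), array([189.5, 158.3]), 55.37) [ 0.57234627 -0.04858246  0.02232774]
0.09 0.105 3304 (array([455.6, -66.4]), array([50.2, 52. ]), 0.7) [ 0.45781497 -0.06646672  0.09803028]
```

View pics/w1.png

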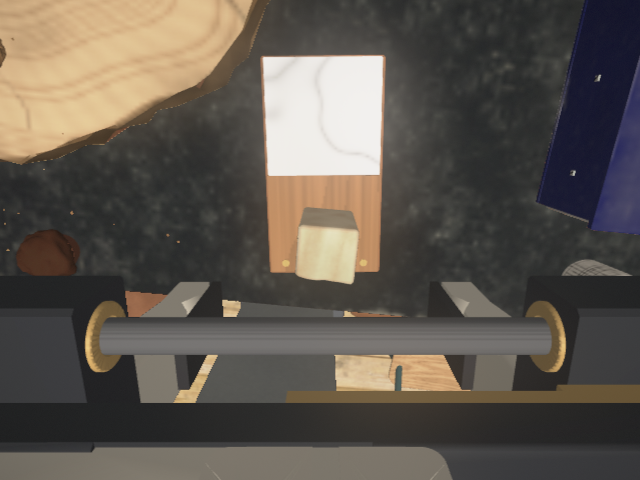

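The wrist view shows the slab at about (263–384, 56–176), with its edge at row 176. The cheese is at about (297–358, 208–283), turned a few degrees from the board. Next I fit the slab and the cheese top.

```bash
cat >> h.py <<'E'
def fit(c,win,a,b):
    u0,v0,u1,v1=win; q=cloud(c)[v0:v1,u0:u1].reshape(-1,3); q=q[(q[:,2]>a)&(q[:,2]<b)]
    return len(q),rect(q),q.mean(0).round(4)
E
python3 - <<'E'
from h import *
c=np.load("w1.npz")
print(fit(c,(250,45,400,190),.0195,.027),fit(c,(280,195,380,300),.092,.105))
for u,v in ((263,57),(384,56),(382,175),(267.5,176)): print(px(c,u,v,.022).round(4))
print([px(c,u,v,.012).round(4) for u,v in ((270,271),(380,270))])
print([px(c,u,v,.098).round(4) for u,v in ((303,225),(358,228),(353,283),(296,276))])
E
```

```text
(13801, (array([569.1, -52. ]), array([110.2, 112.1]), 6.06), array([ 0.5711, -0.0519,  0.0223])) (3277, (array([455.6, -66.4]), array([50.2, 52. ]), 0.7), array([ 0.4576, -0.0665,  0.0981]))
[0.6171 0.0089 0.022 ]
[ 0.6292 -0.1025  0.022 ]
[ 0.5205 -0.1156  0.022 ]
[ 0.5081 -0.002   0.022 ]
[array([ 0.4041, -0.0098,  0.012 ]), array([ 0.4172, -0.1291,  0.012 ])]
[array([ 0.4799, -0.044 ,  0.098 ]), array([ 0.482 , -0.0901,  0.098 ]), array([ 0.4325, -0.0918,  0.098 ]), array([ 0.434 , -0.0418,  0.098 ])]
```

>>> {"name": "apply_moves", "arguments": {"targets": [[1,-0.0167,0.0027,0,0,0,0.056],[1,-0.0167,0.0027,0,0,0,0],[1,0,0,0.028,0,0,0],[1,0,0,0.028,0,0,0],[1,0,0,0.028,0,0,0],[1,0,0,0.028,0,0,0],[1,0,0,0.028,0,0,0],[1,0,0,0.028,0,0,0],[1,0,0,0.028,0,0,0],[1,0,0,0.014,0,0,0],[1,0,0,0.0134,0,0,0],[1,0,0,0,0,0,0],[1,0,0,0,0,0,0]]}}

```text
time_s: 3.48
tcp_pos: [0.4561, -0.068, 0.0619]
eef_rot: [180.0, 0.1, 0.8]
contact_force: [0.6, -0.2, -0.3]
gripper_width: 0.0877
gripper_force: 0.0
```

Run:
```python
from plant import *
from h import *
s=get_state();print(s["tcp_pos"],s["eef_rot"],s["contact_force"],s["time_s"])
c=capture("wrist"); np.savez("w2.npz",**c); cv2.imwrite("pics/w2.png",c["frame"][:,:,::-1])
```

```text
[ 0.45613503 -0.06803648  0.06185259] [1.79967341e+02 9.70646764e-02 7.76574858e-01] [ 0.62195196 -0.17973526 -0.27956904] 3.4833
```

View pics/w2.png

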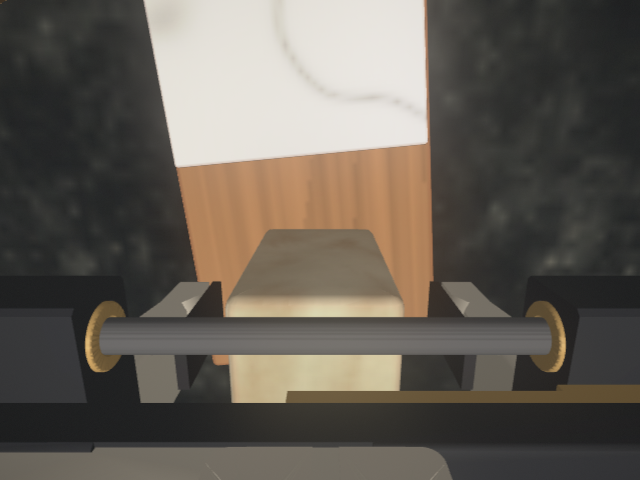

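The cheese is square to the jaws at columns 229–402, about 2 mm left of centre. I'll centre it and close gently.

>>> {"name": "apply_moves", "arguments": {"targets": [[0.65,0,-0.0015,0,0,0,0],[0.65,0,0,0,0,0,0],[0.65,0,0,0,0,0,0],[0.65,0,0,0,0,0,0],[0.62,0,0,0,0,0,0],[0.62,0,0,0,0,0,0],[0.5,0,0,0,0,0,0],[0.5,0,0,0,0,0,0],[0.5,0,0,0,0,0,0],[0.5,0,0,0,0,0,0],[0.5,0,0,0,0,0,0]], "newtons": 13}}

```text
time_s: 4.45
tcp_pos: [0.4566, -0.0664, 0.0623]
eef_rot: [-180.0, -0.0, 0.9]
contact_force: [-1.4, 2.6, 4.3]
gripper_width: 0.0522
gripper_force: 13.0
```

>>> {"name": "apply_moves", "arguments": {"targets": [[0.5,0.001,0,0,0,0,-0.01],[0.5,0.002,0,0,0,0,-0.01],[0.5,0.002,0,0,0,0,-0.01],[0.5,0.002,0,0,0,0,-0.01],[0.5,0.002,0,0,0,0,-0.01],[0.5,0.002,0,0,0,0,-0.008],[0.5,0.002,0,0,0,0,0],[0.5,0.002,0,0,0,0,0],[0.5,0.002,0,0,0,0,0],[0.5,0.002,0,0,0,0,0],[0.5,0.002,0,0,0,0,0],[0.5,0.002,0,0,0,0,0],[0.5,0.002,0,0,0,0,0],[0.5,0.001,0,0,0,0,0],[0.5,0,0,0,0,0,0],[0.5,0,0,0,0,0,0]]}}

```text
time_s: 5.78
tcp_pos: [0.4808, -0.065, 0.0624]
eef_rot: [180.0, 0.2, 6.1]
contact_force: [-6.8, -1.8, 11.5]
gripper_width: 0.052
gripper_force: 13.0
```

Run:
```python
from plant import *
from h import *
s=get_state();print(s["tcp_pos"],s["eef_rot"],s["contact_force"],s["moment"],s["time_s"])
c=capture("wrist"); np.savez("w3.npz",**c); cv2.imwrite("pics/w3.png",c["frame"][:,:,::-1])
W=cloud(c); e=np.array([.5143,-.0578]); u=np.array([.9943,.1063])
# underside face: points between wood and top in front of cheese
q=W[:330,200:450].reshape(-1,3); q=q[(q[:,2]>.03)&(q[:,2]<.09)]
d=(q[:,:2]-e)@u
for a in (.03,.045,.06,.075):
    m=(q[:,2]>a)&(q[:,2]<a+.015); print(a,m.sum(),np.median(d[m]) if m.any() else 0)
print(fit(c,(100,0,450,175),.0195,.027))
```

```text
[ 0.48081247 -0.06504706  0.06235978] [1.79952495e+02 1.68068964e-01 6.09228236e+00] [-6.76226153 -1.78411779 11.54238997] [-0.49964474  2.19826656  0.04836899] 5.7833
0.03 1086 -0.010322782460634308
0.045 1987 -0.010362100481622645
0.06 2909 -0.01035340241452896
0.075 3073 -0.010162615000792498
(46059, (array([565. , -52.1]), array([ 69.5, 112.5]), 6.07), array([ 0.5667, -0.0519,  0.0223]))
```

View pics/w3.png

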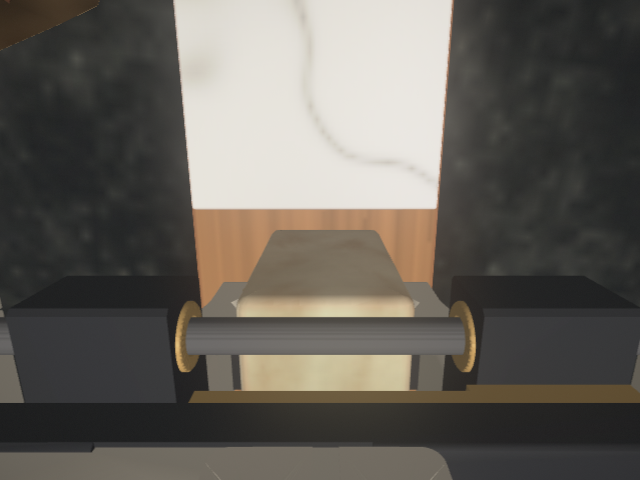

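The cheese is square to the slab with 10.3 mm to go. The tool is pressing down by about 11 N, so I'll ease that first.

>>> {"name": "apply_moves", "arguments": {"targets": [[0.5,0,0,-0.0003,0,0,0],[0.5,0,0,0,0,0,0],[0.5,0,0,0,0,0,0]]}}

```text
time_s: 6.08
tcp_pos: [0.4813, -0.0648, 0.0623]
eef_rot: [180.0, 0.1, 6.1]
contact_force: [-4.3, -1.7, 7.9]
gripper_width: 0.0523
gripper_force: 13.0
```

>>> {"name": "apply_moves", "arguments": {"targets": [[0.5,0,0,-0.0005,0,0,0],[0.5,0,0,0,0,0,0],[0.5,0.002,0,0,0,0,0],[0.5,0.002,0,0,0,0,0],[0.5,0.002,0,0,0,0,0],[0.5,0.001,0,0,0,0,0],[0.5,0,0,0,0,0,0],[0.5,0,0,0,0,0,0]]}}

```text
time_s: 6.75
tcp_pos: [0.4893, -0.0635, 0.0628]
eef_rot: [-180.0, 0.0, 6.1]
contact_force: [-0.7, 0.4, -2.9]
gripper_width: 0.0516
gripper_force: 13.0
```

>>> {"name": "apply_moves", "arguments": {"targets": [[0.5,0,0,0.0003,0,0,0],[0.5,0.0005,0,0,0,0,0],[0.5,0,0,0,0,0,0]]}}

```text
time_s: 7.0
tcp_pos: [0.4898, -0.0634, 0.0627]
eef_rot: [180.0, -0.0, 6.1]
contact_force: [-0.2, 0.1, -2.2]
gripper_width: 0.0522
gripper_force: 13.0
```

>>> {"name": "apply_moves", "arguments": {"targets": [[0.5,0.0005,0,0,0,0,0],[0.5,0,0,0,0,0,0],[0.5,0,0,0,0,0,0]]}}

```text
time_s: 7.25
tcp_pos: [0.4903, -0.0634, 0.0627]
eef_rot: [-180.0, -0.0, 6.1]
contact_force: [0.0, -0.1, -3.1]
gripper_width: 0.052
gripper_force: 13.0
```

Run:
```python
from plant import *
from h import *
s=get_state();print(s["tcp_pos"],s["eef_rot"],s["contact_force"],s["moment"],s["time_s"])
c=capture("wrist"); np.savez("w4.npz",**c)
W=cloud(c); e=np.array([.5143,-.0578]); u=np.array([.9943,.1063])
q=W[:330,200:450].reshape(-1,3); q=q[(q[:,2]>.03)&(q[:,2]<.09)]
d=(q[:,:2]-e)@u
for a in (.03,.045,.06,.075):
    m=(q[:,2]>a)&(q[:,2]<a+.015); print(a,m.sum(),np.median(d[m]) if m.any() else 0)
q=W[:330,100:550].reshape(-1,3); m=(q[:,2]>.008)&(q[:,2]<.0165)&(q[:,0]>.4);q=q[m];v=np.array([-u[1],u[0]])
f=(q[:,:2]-e); f=f[abs(f@v)<.02]; print("wood pts visible in front of cheese",len(f),np.percentile(f@u,[5,50,95]) if len(f) else "")
cv2.imwrite("pics/w4.png",cv2.resize(c["frame"][150:310,180:480,::-1],None,fx=2.6,fy=2.6))
```

```text
[ 0.49030758 -0.06338896  0.06268146] [-1.79998257e+02 -5.37309735e-03  6.08374645e+00] [ 0.00342321 -0.08815218 -3.13824713] [-0.0256162  -0.03051009  0.02097114] 7.25
0.03 1093 -0.0005868445058697285
0.045 1954 -0.0006821874317410345
0.06 2848 -0.0007068902681852199
0.075 3077 -0.0005878957607279653
wood pts visible in front of cheese 0
```

View pics/w4.png

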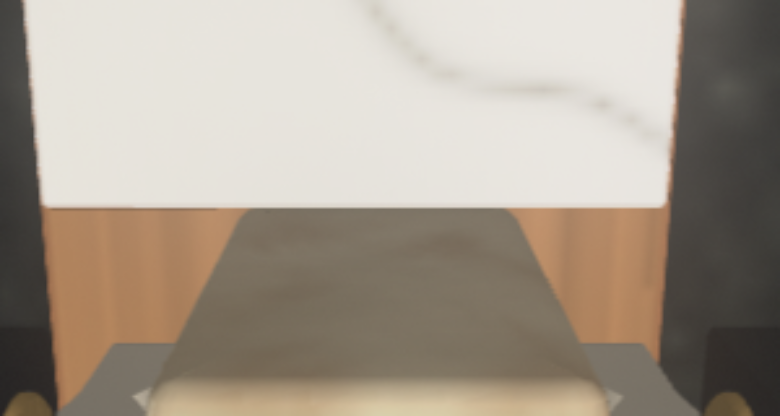

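The face is about 0.6 mm from the edge, square and vertical. The vertical force says the tool is carrying most of the weight, so I'll lower it slightly.

>>> {"name": "apply_moves", "arguments": {"targets": [[0.5,0,0,0.0002,0,0,0],[0.5,0,0,0,0,0,0],[0.5,0,0,0,0,0,0]]}}

```text
time_s: 7.55
tcp_pos: [0.4903, -0.0634, 0.0625]
eef_rot: [180.0, 0.0, 6.1]
contact_force: [0.2, -0.2, -1.9]
gripper_width: 0.0523
gripper_force: 13.0
```

>>> {"name": "apply_moves", "arguments": {"targets": [[0.5,0,0,0.0002,0,0,0],[0.5,0,0,0,0,0,0],[0.5,0,0,0,0,0,0]]}}

```text
time_s: 7.8
tcp_pos: [0.4903, -0.0634, 0.0623]
eef_rot: [180.0, -0.0, 6.1]
contact_force: [-1.2, -0.5, -1.8]
gripper_width: 0.0517
gripper_force: 13.0
```

Foot is taking load. Now I creep the last bit to touch.

>>> {"name": "apply_moves", "arguments": {"targets": [[0.5,0.0004,0,0.0001,0,0,0],[0.5,0,0,0,0,0,0],[0.5,0,0,0,0,0,0]]}}

```text
time_s: 8.05
tcp_pos: [0.4905, -0.0634, 0.0623]
eef_rot: [180.0, 0.0, 6.1]
contact_force: [-2.8, 0.9, 4.4]
gripper_width: 0.0521
gripper_force: 13.0
```

>>> {"name": "apply_moves", "arguments": {"targets": [[0.5,0.0003,0,0,0,0,0],[0.5,0,0,0,0,0,0],[0.5,0,0,0,0,0,0]]}}

```text
time_s: 8.3
tcp_pos: [0.4908, -0.0634, 0.0623]
eef_rot: [180.0, 0.0, 6.1]
contact_force: [-4.1, 0.6, 5.3]
gripper_width: 0.0519
gripper_force: 13.0
```

>>> {"name": "apply_moves", "arguments": {"targets": [[0.5,0.0003,0,0,0,0,0],[0.5,0,0,0,0,0,0],[0.5,0,0,0,0,0,0]]}}

```text
time_s: 8.55
tcp_pos: [0.491, -0.0634, 0.0623]
eef_rot: [180.0, 0.0, 6.1]
contact_force: [-4.1, 1.0, 6.0]
gripper_width: 0.0519
gripper_force: 13.0
```

Run:
```python
from plant import *
from h import *
s=get_state();print(s["tcp_pos"],s["eef_rot"],s["contact_force"],s["moment"],s["time_s"])
c=capture("wrist")
W=cloud(c); e=np.array([.5143,-.0578]); u=np.array([.9943,.1063]);v=np.array([-u[1],u[0]])
q=W[:330,200:450].reshape(-1,3); q=q[(q[:,2]>.03)&(q[:,2]<.09)]
d=(q[:,:2]-e)@u
for a in (.03,.045,.06,.075):
    m=(q[:,2]>a)&(q[:,2]<a+.015); print(a,m.sum(),np.median(d[m]))
print(np.rad2deg(np.polyfit((q[:,:2]-e)@v,d,1)), np.polyfit(q[:,2],d,1))
# slab edge from depth
q=W[:330,150:480].reshape(-1,3);q=q[(q[:,2]>.0195)&(q[:,2]<.026)];l=(q[:,:2]-e)@v;d=(q[:,:2]-e)@u
print("slab edge",[np.percentile(d[abs(l-t)<.003],0.5) for t in (-.045,-.035,.035,.045)])
```

```text
[ 0.49099963 -0.06339807  0.06233623] [1.79991624e+02 2.52876349e-02 6.08896550e+00] [-4.10169606  1.00208991  5.95905439] [-0.0016952   1.51630607 -0.04949288] 8.55
0.03 1098 6.176807022829182e-05
0.045 1978 -1.6655218613724524e-05
0.06 2893 -4.0314659990630595e-05
0.075 3063 0.00010076991786751135
[ 0.07974033 -0.17402962] [-0.00242415 -0.00288344]
slab edge [np.float64(0.0010513696754786965), np.float64(0.0011788478665848046), np.float64(0.0010863180790755132), np.float64(0.0010884230288470177)]
```

>>> {"name": "apply_moves", "arguments": {"targets": [[0.5,0.0003,0,-0.0002,0,0,0],[0.5,0,0,0,0,0,0],[0.5,0,0,0,0,0,0]]}}

```text
time_s: 8.85
tcp_pos: [0.4913, -0.0634, 0.0623]
eef_rot: [180.0, 0.0, 6.1]
contact_force: [-4.1, 0.0, 4.4]
gripper_width: 0.0518
gripper_force: 13.0
```

>>> {"name": "apply_moves", "arguments": {"targets": [[0.5,0.0003,0,0,0,0,0],[0.5,0,0,0,0,0,0],[0.5,0,0,0,0,0,0]]}}

```text
time_s: 9.1
tcp_pos: [0.4913, -0.0634, 0.0624]
eef_rot: [180.0, 0.1, 6.1]
contact_force: [-4.8, -0.4, 5.3]
gripper_width: 0.052
gripper_force: 13.0
```

>>> {"name": "apply_moves", "arguments": {"targets": [[0.5,0.0003,0,0,0,0,0],[0.5,0,0,0,0,0,0],[0.5,0,0,0,0,0,0]]}}

```text
time_s: 9.35
tcp_pos: [0.4914, -0.0633, 0.0624]
eef_rot: [180.0, 0.1, 6.1]
contact_force: [-5.8, 0.1, 7.5]
gripper_width: 0.0519
gripper_force: 13.0
```

Contact: advance has stopped and the force is rising. I'll relieve it, release and regrip near the top with a light grip.

>>> {"name": "apply_moves", "arguments": {"targets": [[0.5,-0.0003,0,-0.0003,0,0,0],[0.5,0,0,0,0,0,0],[0.7,0,0,0,0,0,0],[0.7,0,0,0,0,0,0],[0.7,0,0,0,0,0,0],[0.7,-0.001,0,-0.01,0,0,0],[0.7,-0.001,0,-0.01,0,0,0],[0.7,0,0,0,0,0,0],[0.7,0,0,0,0,0,0]]}}

```text
time_s: 10.1
tcp_pos: [0.4907, -0.0632, 0.0839]
eef_rot: [-180.0, -0.2, 6.1]
contact_force: [-0.1, 0.6, 0.6]
gripper_width: 0.0614
gripper_force: 0.0
```

```bash
cat > look.py <<'E'
from plant import *
from h import *
s=get_state();print(s["tcp_pos"].round(4),s["eef_rot"].round(2),s["contact_force"].round(2),s["moment"].round(2),s["time_s"],s["gripper_width"],s["gripper_force"])
c=capture("wrist")
W=cloud(c); e=np.array([.5149,-.0578]); u=np.array([.9943,.1063]);v=np.array([-u[1],u[0]])
q=W[:310,200:450].reshape(-1,3); q=q[(q[:,2]>.03)&(q[:,2]<.12)]
d=(q[:,:2]-e)@u; l=(q[:,:2]-e)@v; q=q[(abs(l)<.03)&(d<.1)&(d>-.05)]; d=(q[:,:2]-e)@u; l=(q[:,:2]-e)@v
for a in np.arange(.03,.11,.01):
    m=(q[:,2]>a)&(q[:,2]<a+.01)
    if m.sum()>30: print(a.round(2),m.sum(),np.percentile(d[m],[5,50,95]).round(4),np.percentile(l[m],[1,99]).round(4))
print("tcp d,l",(s["tcp_pos"][:2]-e)@u,(s["tcp_pos"][:2]-e)@v)
m=(q[:,2]>.03)&(q[:,2]<.09);print("yaw slope",np.rad2deg(np.polyfit(l[m],d[m],1)[0]),"lean",np.rad2deg(np.arctan(np.polyfit(q[m,2],d[m],1)[0])))
E
python3 look.py
```

```text
[ 0.4907 -0.0632  0.0839] [-1.7998e+02 -1.6000e-01  6.0900e+00] [-0.1   0.64  0.57] [-0.06  0.02  0.  ] 10.1 0.061388533209054935 0.0
0.03 482 [-0.0007 -0.0003 -0.0001] [-0.0284  0.0204]
0.04 569 [-0.0007 -0.0003 -0.    ] [-0.0282  0.0205]
0.05 666 [-0.0008 -0.0003 -0.    ] [-0.0287  0.0202]
0.06 823 [-0.0014 -0.0003 -0.    ] [-0.0282  0.0291]
0.07 1113 [-0.0202 -0.0003  0.    ] [-0.0283  0.0295]
0.08 1282 [-0.0166 -0.0003  0.    ] [-0.0283  0.0297]
0.09 6801 [-0.0132 -0.0057 -0.0002] [-0.0289  0.0213]
tcp d,l -0.024622928378316953 -0.0027942916957347575
yaw slope -8.253772702524577 lean -2.9640608120356564
```

>>> {"name": "apply_moves", "arguments": {"targets": [[0.62,0,0,0,0,0,0],[0.62,0,0,0,0,0,0],[0.5,0,0,0,0,0,0],[0.5,0,0,0,0,0,0],[0.5,0,0,0,0,0,0],[0.5,0,0,0,0,0,0]], "newtons": 7}}

```text
time_s: 10.65
tcp_pos: [0.4897, -0.0635, 0.0824]
eef_rot: [180.0, 0.0, 6.1]
contact_force: [-0.8, -0.2, -1.0]
gripper_width: 0.0517
gripper_force: 7.0
```

```bash
python3 look.py
python3 - <<'E'
import numpy as np
a,b=72,24.4
def P(th,lim=15):
    th=np.deg2rad(th);s=min(10/max(np.cos(th),1e-6),lim);t=np.array([np.sin(th),np.cos(th)]);n=np.array([-np.cos(th),np.sin(th)]);return (a-s)*t+b*n
T=np.arange(0,91,3);Q=np.array([P(x) for x in T]);r=np.round(np.diff(np.round(Q,1),axis=0),1)
for t,q,x in zip(T[1:],Q[1:],r): print(t,q.round(1)+[0,22],x)
E
```

```text
[ 0.4897 -0.0635  0.0824] [1.80e+02 3.00e-02 6.08e+00] [-0.82 -0.24 -0.97] [-0.18 -0.01 -0.03] 10.65 0.05170958239249356 6.999763995409012
0.03 480 [-0.0008 -0.0003 -0.0001] [-0.0283  0.0206]
0.04 582 [-0.0007 -0.0003 -0.    ] [-0.0283  0.02  ]
0.05 674 [-0.0007 -0.0003 -0.    ] [-0.0281  0.0204]
0.06 797 [-0.0008 -0.0003  0.    ] [-0.0286  0.0279]
0.07 1082 [-0.0159 -0.0003  0.    ] [-0.0281  0.0295]
0.08 1420 [-0.0176 -0.0003  0.    ] [-0.0282  0.0296]
0.09 7101 [-0.0134 -0.0058 -0.0002] [-0.0287  0.0215]
tcp d,l -0.0256495551137029 -0.002944487691022636
yaw slope -7.8103012510547964 lean -3.5847460736420396
3 [-21.1  85.2] [3.3 1.2]
6 [-17.8  86.2] [3.3 1. ]
9 [-14.4  86.9] [3.4 0.7]
12 [-11.   87.5] [3.4 0.6]
15 [-7.6 87.9] [3.4 0.4]
18 [-4.2 88. ] [3.4 0.1]
21 [-0.8 88. ] [3.4 0. ]
24 [ 2.5 87.7] [ 3.3 -0.3]
27 [ 5.9 87.2] [ 3.4 -0.5]
30 [ 9.1 86.6] [ 3.2 -0.6]
33 [12.3 85.7] [ 3.2 -0.9]
36 [15.3 84.6] [ 3.  -1.1]
39 [18.3 83.3] [ 3.  -1.3]
42 [21.  81.8] [ 2.7 -1.5]
45 [23.7 80.2] [ 2.7 -1.6]
48 [26.1 78.3] [ 2.4 -1.9]
51 [28.9 76.8] [ 2.8 -1.5]
54 [31.8 75.2] [ 2.9 -1.6]
57 [34.5 73.5] [ 2.7 -1.7]
60 [37.2 71.6] [ 2.7 -1.9]
63 [39.7 69.6] [ 2.5 -2. ]
66 [42.1 67.5] [ 2.4 -2.1]
69 [44.5 65.2] [ 2.4 -2.3]
72 [46.7 62.8] [ 2.2 -2.4]
75 [48.7 60.3] [ 2.  -2.5]
78 [50.7 57.7] [ 2.  -2.6]
81 [52.5 55. ] [ 1.8 -2.7]
84 [54.1 52.2] [ 1.6 -2.8]
87 [55.6 49.3] [ 1.5 -2.9]
90 [57.  46.4] [ 1.4 -2.9]
```

```bash
cat > path.py <<'E'
import numpy as np,sys
a,b,lim,t0,t1,st=map(float,sys.argv[1:])
def P(th):
    th=np.deg2rad(th);s=min(10/max(np.cos(th),1e-6),lim);t=np.array([np.sin(th),np.cos(th)]);n=np.array([-np.cos(th),np.sin(th)]);return (a-s)*t+b*n
T=np.arange(t0,t1+.01,st);Q=np.array([P(x) for x in T]);r=np.round(np.diff(np.round(Q,1),axis=0),1)
for t,q,x in zip(T[1:],Q[1:],r): print(t,q.round(1)+[0,22],x)
E
python3 path.py 70.4 25.4 15 0 30 2
```

```text
2.0 [-23.3  83.2] [2.1 0.8]
4.0 [-21.1  84. ] [2.2 0.8]
6.0 [-19.   84.7] [2.1 0.7]
8.0 [-16.8  85.2] [2.2 0.5]
10.0 [-14.6  85.7] [2.2 0.5]
12.0 [-12.3  86.1] [2.3 0.4]
14.0 [-10.1  86.5] [2.2 0.4]
16.0 [-7.9 86.7] [2.2 0.2]
18.0 [-5.7 86.8] [2.2 0.1]
20.0 [-3.4 86.8] [2.3 0. ]
22.0 [-1.2 86.8] [2.2 0. ]
24.0 [ 1.  86.6] [ 2.2 -0.2]
26.0 [ 3.2 86.4] [ 2.2 -0.2]
28.0 [ 5.3 86.1] [ 2.1 -0.3]
30.0 [ 7.4 85.7] [ 2.1 -0.4]
```

First 10°.

>>> {"name": "apply_moves", "arguments": {"targets": [[0.5,0.001,0,-0.0004,0,0,0],[0.5,0.0011,0,-0.0004,0,0,0],[0.5,0.0022,0,-0.0008,0,0,0],[0.5,0.0021,0,-0.0007,0,0,0],[0.5,0.0022,0,-0.0005,0,0,0],[0.5,0.0022,0,-0.0005,0,0,0],[0.5,0,0,0,0,0,0],[0.5,0,0,0,0,0,0]]}}

```text
time_s: 11.37
tcp_pos: [0.5012, -0.0622, 0.0861]
eef_rot: [180.0, -0.1, 6.1]
contact_force: [-0.7, -1.9, -1.5]
gripper_width: 0.0519
gripper_force: 7.0
```

```bash
python3 look.py
```

```text
[ 0.5012 -0.0622  0.0861] [ 1.80e+02 -5.00e-02  6.09e+00] [-0.69 -1.85 -1.46] [-0.31  0.31 -0.01] 11.3667 0.051917408180822716 7.000041604042053
0.03 189 [0.0014 0.0021 0.0028] [-0.0271  0.0188]
0.04 205 [0.003  0.0037 0.0044] [-0.027   0.0192]
0.05 305 [0.0046 0.0054 0.0062] [-0.0273  0.0193]
0.06 330 [0.0064 0.0072 0.008 ] [-0.0271  0.0189]
0.07 480 [-0.0046  0.0086  0.0096] [-0.027   0.0298]
0.08 746 [-0.0069  0.0101  0.0113] [-0.0271  0.0296]
0.09 7181 [-0.0029  0.0053  0.0118] [-0.0289  0.0251]
0.1 382 [-0.0033 -0.0018  0.002 ] [-0.0267  0.0186]
tcp d,l -0.014069971349951374 -0.0029551250733543
yaw slope -10.386490767816575 lean 1.9536897502359059
```

It leans 9.5° as planned and the forces are light. Continuing to 30°.

>>> {"name": "apply_moves", "arguments": {"targets": [[0.5,0.0023,0,-0.0004,0,0,0],[0.5,0.0022,0,-0.0004,0,0,0],[0.5,0.0022,0,-0.0002,0,0,0],[0.5,0.0022,0,-0.0001,0,0,0],[0.5,0.0023,0,0,0,0,0],[0.5,0.0022,0,0,0,0,0],[0.5,0.0022,0,0.0002,0,0,0],[0.5,0.0022,0,0.0002,0,0,0],[0.5,0.0021,0,0.0003,0,0,0],[0.5,0.0021,0,0.0004,0,0,0],[0.5,0,0,0,0,0,0],[0.5,0,0,0,0,0,0]]}}

```text
time_s: 12.42
tcp_pos: [0.5231, -0.0598, 0.086]
eef_rot: [-180.0, -0.1, 6.1]
contact_force: [-0.3, -0.7, -1.3]
gripper_width: 0.0515
gripper_force: 7.0
```

```bash
python3 look.py; python3 path.py 70.4 25.4 15 30 90 2
```

```text
[ 0.5231 -0.0598  0.086 ] [-1.8e+02 -5.0e-02  6.1e+00] [-0.28 -0.68 -1.33] [-0.27 -0.08 -0.01] 12.4167 0.051470218201474724 6.999894976615906
0.07 112 [0.0162 0.0176 0.0181] [0.0245 0.0298]
0.08 1576 [0.0161 0.0321 0.0334] [-0.029   0.0295]
0.09 6468 [0.0178 0.0239 0.0307] [-0.0287  0.0257]
tcp d,l 0.00790132701138718 -0.0029031044821207098
yaw slope -14.156011639992828 lean 48.48065946292103
32.0 [ 9.5 85.2] [ 2.1 -0.5]
34.0 [11.6 84.6] [ 2.1 -0.6]
36.0 [13.6 83.9] [ 2.  -0.7]
38.0 [15.5 83.1] [ 1.9 -0.8]
40.0 [17.4 82.3] [ 1.9 -0.8]
42.0 [19.2 81.3] [ 1.8 -1. ]
44.0 [21.  80.3] [ 1.8 -1. ]
46.0 [22.6 79.2] [ 1.6 -1.1]
48.0 [24.2 78. ] [ 1.6 -1.2]
50.0 [26.1 77.1] [ 1.9 -0.9]
52.0 [28.  76.1] [ 1.9 -1. ]
54.0 [29.9 75.1] [ 1.9 -1. ]
56.0 [31.7 74. ] [ 1.8 -1.1]
58.0 [33.5 72.9] [ 1.8 -1.1]
60.0 [35.3 71.7] [ 1.8 -1.2]
62.0 [37.  70.4] [ 1.7 -1.3]
64.0 [38.7 69.1] [ 1.7 -1.3]
66.0 [40.3 67.7] [ 1.6 -1.4]
68.0 [41.9 66.3] [ 1.6 -1.4]
70.0 [43.4 64.8] [ 1.5 -1.5]
72.0 [44.8 63.3] [ 1.4 -1.5]
74.0 [46.3 61.7] [ 1.5 -1.6]
76.0 [47.6 60. ] [ 1.3 -1.7]
78.0 [48.9 58.4] [ 1.3 -1.6]
80.0 [50.1 56.6] [ 1.2 -1.8]
82.0 [51.3 54.9] [ 1.2 -1.7]
84.0 [52.4 53.1] [ 1.1 -1.8]
86.0 [53.5 51.2] [ 1.1 -1.9]
88.0 [54.5 49.3] [ 1.  -1.9]
90.0 [55.4 47.4] [ 0.9 -1.9]
```

Continue to 48°, tracking well.

>>> {"name": "apply_moves", "arguments": {"targets": [[0.5,0.0018,0,0.0005,0,0,0],[0.5,0.002,0,0.0006,0,0,0],[0.5,0.002,0,0.0007,0,0,0],[0.5,0.0019,0,0.0008,0,0,0],[0.5,0.0019,0,0.0008,0,0,0],[0.5,0.0018,0,0.001,0,0,0],[0.5,0.0018,0,0.001,0,0,0],[0.5,0.0016,0,0.0011,0,0,0],[0.5,0.0016,0,0.0012,0,0,0],[0.5,0,0,0,0,0,0],[0.5,0,0,0,0,0,0]]}}

```text
time_s: 13.38
tcp_pos: [0.5393, -0.0581, 0.0782]
eef_rot: [-180.0, -0.0, 6.1]
contact_force: [1.2, -0.1, 0.9]
gripper_width: 0.0517
gripper_force: 7.0
```

```bash
python3 look.py
python3 - <<'E'
from plant import *
from h import *
c=capture("scene"); cv2.imwrite("pics/s5.png",cv2.resize(c["frame"][180:320,240:430,::-1],None,fx=4,fy=4,interpolation=cv2.INTER_CUBIC))
E
```

```text
[ 0.5393 -0.0581  0.0782] [-1.80e+02 -4.00e-02  6.09e+00] [ 1.17 -0.08  0.87] [-0.12 -0.64  0.  ] 13.3833 0.05170532971588904 7.000037133693695
0.06 86 [0.0322 0.0339 0.0343] [0.0244 0.0299]
0.07 2509 [0.0335 0.0455 0.0478] [-0.0289  0.029 ]
0.08 5258 [0.0337 0.0381 0.0431] [-0.0287  0.0288]
0.09 36 [0.034  0.0343 0.0348] [-0.0258  0.0292]
tcp d,l 0.024223710918065664 -0.0029090751248775633
yaw slope -3.228301842922153 lean -33.20081362109339
```

View pics/s5.png

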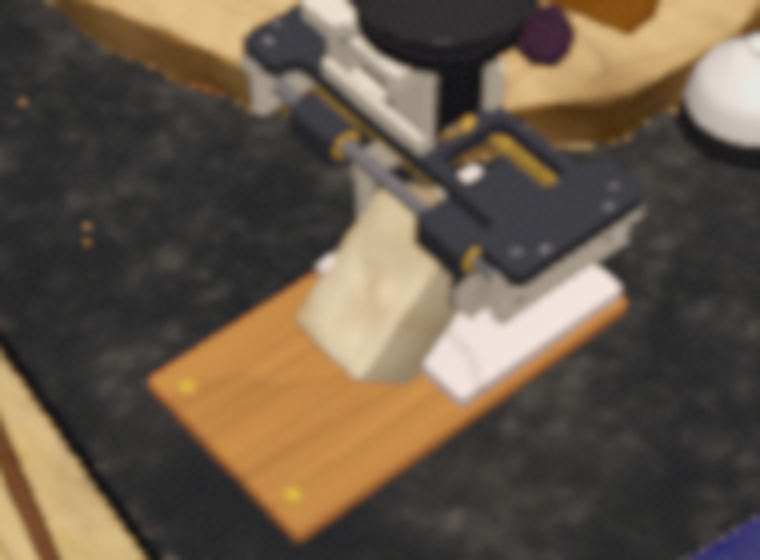

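The cheese leans about 48° with its heel on the wood against the edge. Continuing smoothly.

>>> {"name": "apply_moves", "arguments": {"targets": [[0.5,0.0019,0,0.0009,0,0,0],[0.5,0.0019,0,0.001,0,0,0],[0.5,0.0019,0,0.001,0,0,0],[0.5,0.0018,0,0.0011,0,0,0],[0.5,0.0018,0,0.0011,0,0,0],[0.5,0.0018,0,0.0012,0,0,0],[0.5,0.0017,0,0.0013,0,0,0],[0.5,0.0017,0,0.0013,0,0,0],[0.5,0.0016,0,0.0014,0,0,0],[0.5,0.0016,0,0.0014,0,0,0],[0.5,0.0015,0,0.0015,0,0,0],[0.5,0,0,0,0,0,0],[0.5,0,0,0,0,0,0]]}}

```text
time_s: 14.57
tcp_pos: [0.5577, -0.0562, 0.0646]
eef_rot: [-180.0, 0.0, 6.1]
contact_force: [-0.3, -0.4, -3.8]
gripper_width: 0.0519
gripper_force: 7.0
```

```bash
python3 look.py
```

```text
[ 0.5577 -0.0562  0.0646] [-1.7999e+02  3.0000e-02  6.0700e+00] [-0.27 -0.36 -3.8 ] [-0.02 -0.01  0.02] 14.5667 0.05186233968630263 6.999944373965263
0.05 1402 [0.052  0.0605 0.0616] [-0.0288  0.0293]
0.06 3319 [0.0512 0.0568 0.0594] [-0.0288  0.0291]
0.07 2051 [0.0518 0.0532 0.0549] [-0.0286  0.0288]
tcp d,l 0.04269841864866441 -0.002915818581417538
yaw slope -2.563916343817417 lean -20.936149681275374
```

>>> {"name": "apply_moves", "arguments": {"targets": [[0.5,0,0,0.0005,0,0,0],[0.5,0,0,0,0,0,0]]}}

```text
time_s: 14.78
tcp_pos: [0.5574, -0.0562, 0.0643]
eef_rot: [-180.0, 0.0, 6.1]
contact_force: [-0.5, -0.2, -1.7]
gripper_width: 0.052
gripper_force: 7.0
```

>>> {"name": "apply_moves", "arguments": {"targets": [[0.5,0,0,0.0005,0,0,0],[0.5,0,0,0,0,0,0]]}}

```text
time_s: 14.95
tcp_pos: [0.5576, -0.0562, 0.0641]
eef_rot: [180.0, 0.0, 6.1]
contact_force: [-1.6, 1.2, -0.4]
gripper_width: 0.0519
gripper_force: 7.0
```

>>> {"name": "apply_moves", "arguments": {"targets": [[0.5,0.0014,0,0.0014,0,0,0],[0.5,0.0015,0,0.0016,0,0,0],[0.5,0.0013,0,0.0017,0,0,0],[0.5,0.0013,0,0.0016,0,0,0],[0.5,0.0012,0,0.0018,0,0,0],[0.5,0.0012,0,0.0017,0,0,0],[0.5,0,0,0,0,0,0],[0.5,0,0,0,0,0,0]]}}

```text
time_s: 15.62
tcp_pos: [0.5656, -0.0553, 0.0538]
eef_rot: [-180.0, 0.0, 6.1]
contact_force: [-0.3, -0.1, -2.2]
gripper_width: 0.0518
gripper_force: 7.0
```

```bash
python3 look.py
```

```text
[ 0.5656 -0.0553  0.0538] [-1.80e+02  3.00e-02  6.08e+00] [-0.28 -0.11 -2.2 ] [-0.06 -0.09 -0.01] 15.6167 0.05181102625671556 6.999833285808563
0.04 1796 [0.0601 0.0646 0.0657] [-0.0287  0.0292]
0.05 2534 [0.059  0.0624 0.0638] [-0.0288  0.0293]
0.06 1449 [0.0597 0.0607 0.0617] [-0.0283  0.0293]
tcp d,l 0.05068655056874478 -0.0029456737842316442
yaw slope -1.9457962029044071 lean -10.912075089983077
```

>>> {"name": "apply_moves", "arguments": {"targets": [[0.5,0.001,0,0.0018,0,0,0],[0.5,0.0009,0,0.0018,0,0,0],[0.5,0.0008,0,0.0018,0,0,0],[0.5,0,0,0,0,0,0],[0.5,0,0,0,0,0,0]]}}

```text
time_s: 16.08
tcp_pos: [0.5685, -0.0551, 0.0486]
eef_rot: [-180.0, 0.0, 6.1]
contact_force: [-0.5, -0.5, -2.7]
gripper_width: 0.0523
gripper_force: 7.0
```

```bash
python3 look.py
```

```text
[ 0.5685 -0.0551  0.0486] [-180.      0.      6.08] [-0.46 -0.51 -2.65] [ 0.01 -0.17  0.04] 16.0833 0.05229400389300038 6.999842002987862
0.03 936 [0.0619 0.0663 0.0668] [-0.0285  0.0292]
0.04 2003 [0.062  0.0652 0.0661] [-0.0287  0.0292]
0.05 2313 [0.0619 0.0638 0.0648] [-0.0285  0.0293]
0.06 123 [0.0632 0.0634 0.0639] [-0.0256  0.0295]
tcp d,l 0.05356165911714743 -0.002961052647465963
yaw slope -1.5545516774552004 lean -6.340437587394756
```

The tilt is about 84° and the overhang about 19 mm. I'll ease forward a few mm while lowering.

>>> {"name": "apply_moves", "arguments": {"targets": [[0.5,0.0015,0,0.001,0,0,0],[0.5,0.0015,0,0.001,0,0,0],[0.5,0.0012,0,0.001,0,0,0],[0.5,0,0,0,0,0,0],[0.5,0,0,0,0,0,0]]}}

```text
time_s: 16.55
tcp_pos: [0.5728, -0.0546, 0.0456]
eef_rot: [-180.0, -0.0, 6.1]
contact_force: [0.1, 0.9, -2.5]
gripper_width: 0.0521
gripper_force: 7.0
```

```bash
python3 look.py
```

```text
[ 0.5728 -0.0546  0.0456] [-1.80e+02 -1.00e-02  6.09e+00] [ 0.13  0.89 -2.52] [-0.02 -0.05 -0.01] 16.55 0.05214397148343174 6.999997571110725
0.03 1388 [0.0663 0.0691 0.0696] [-0.0286  0.0293]
0.04 1971 [0.066  0.0683 0.069 ] [-0.0287  0.0293]
0.05 1533 [0.0665 0.0677 0.0683] [-0.0283  0.0294]
tcp d,l 0.05788172690472824 -0.002954945485620182
yaw slope -1.1323057707875606 lean -3.714036801793898
```

```bash
cat > sc.py <<'E'
from plant import *
from h import *
e=np.array([.5149,-.0578]); u=np.array([.9943,.1063]);v=np.array([-u[1],u[0]])
for n in ("scene","top"):
    c=capture(n);W=cloud(c).reshape(-1,3);d=(W[:,:2]-e)@u;l=(W[:,:2]-e)@v
    m=(abs(l+.003)<.022)&(d>-.05)&(d<.075)&(W[:,2]>.008)&(W[:,2]<.085)
    for a in np.arange(-.03,.07,.006):
        k=m&(d>a)&(d<a+.006); 
        if k.sum()>3: print(n,a.round(3),k.sum(),np.percentile(W[k,2],[10,50,90]).round(4))
cv2.imwrite("pics/s6.png",cv2.resize(capture("scene")["frame"][180:320,240:430,::-1],None,fx=4,fy=4,interpolation=cv2.INTER_CUBIC))
E
python3 sc.py
```

```text
scene -0.03 53 [0.0093 0.0116 0.0134]
scene -0.024 66 [0.0094 0.0118 0.066 ]
scene -0.018 278 [0.0111 0.0452 0.0699]
scene -0.012 85 [0.0103 0.0696 0.072 ]
scene -0.006 60 [0.0681 0.0704 0.0724]
scene -0.0 62 [0.0689 0.0707 0.073 ]
scene 0.006 53 [0.0697 0.0708 0.0726]
scene 0.012 57 [0.0706 0.0722 0.0742]
scene 0.018 49 [0.0708 0.0725 0.0745]
scene 0.024 52 [0.0705 0.0727 0.0747]
scene 0.03 61 [0.0711 0.0734 0.0756]
scene 0.036 41 [0.0735 0.0745 0.0761]
scene 0.042 9 [0.0742 0.0751 0.0765]
scene 0.054 29 [0.0742 0.0756 0.0769]
scene 0.06 14 [0.0738 0.075  0.0764]
top -0.03 39 [0.0112 0.0127 0.0164]
top -0.024 37 [0.0107 0.0132 0.0168]
top -0.018 60 [0.0131 0.0704 0.075 ]
top -0.012 41 [0.0705 0.0734 0.0754]
top -0.006 44 [0.0696 0.0724 0.0747]
top -0.0 45 [0.0701 0.0736 0.0763]
top 0.006 45 [0.0703 0.0737 0.0763]
top 0.012 43 [0.072  0.0743 0.0774]
top 0.018 43 [0.0712 0.0746 0.0779]
top 0.024 18 [0.0725 0.0754 0.0783]
```

View pics/s6.png

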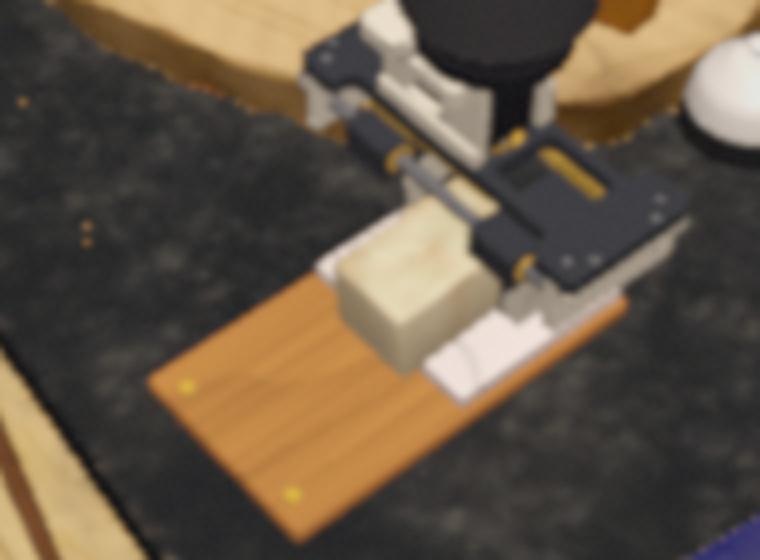

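The cheese rests on the slab edge, tilted under 4°, rind up. Easing down further.

>>> {"name": "apply_moves", "arguments": {"targets": [[0.5,0.0003,0,0.0008,0,0,0],[0.5,0.0003,0,0.0008,0,0,0],[0.5,0,0,0.0007,0,0,0],[0.5,0,0,0,0,0,0],[0.5,0,0,0,0,0,0]]}}

```text
time_s: 17.17
tcp_pos: [0.5739, -0.0544, 0.0439]
eef_rot: [180.0, -0.1, 6.1]
contact_force: [0.5, 0.2, 1.0]
gripper_width: 0.0518
gripper_force: 7.0
```

```bash
python3 look.py
```

```text
[ 0.5739 -0.0544  0.0439] [ 1.8e+02 -7.0e-02  6.1e+00] [0.46 0.19 1.02] [ 0.04 -0.44  0.02] 17.1667 0.051808851875488705 6.999941244721413
0.03 1528 [0.0673 0.0695 0.0701] [-0.0286  0.0292]
0.04 1927 [0.0669 0.069  0.0696] [-0.0292  0.0294]
0.05 1153 [0.0679 0.0687 0.0693] [-0.0283  0.0295]
tcp d,l 0.058979003860262114 -0.0029246764272150005
yaw slope -0.9296656360578287 lean -2.2435446157154995
```

>>> {"name": "apply_moves", "arguments": {"targets": [[0.5,0,0,0,0,0,0],[0.5,0,0,0.0003,0,0,0],[0.5,0,0,0.0004,0,0,0],[0.5,0,0,0,0,0,0],[0.5,0,0,0,0,0,0]], "newtons": 5}}

```text
time_s: 17.63
tcp_pos: [0.5735, -0.0545, 0.043]
eef_rot: [180.0, -0.0, 6.1]
contact_force: [2.4, 0.1, 0.9]
gripper_width: 0.0519
gripper_force: 5.0
```

```bash
python3 look.py
```

```text
[ 0.5735 -0.0545  0.043 ] [ 1.80e+02 -3.00e-02  6.09e+00] [2.39 0.08 0.92] [ 0.12 -0.72 -0.03] 17.6333 0.05189958119102632 4.9999478459358215
0.03 1527 [0.067  0.0691 0.0696] [-0.0285  0.0293]
0.04 1905 [0.0667 0.0687 0.0693] [-0.0287  0.0294]
0.05 1027 [0.0677 0.0685 0.069 ] [-0.0283  0.0294]
tcp d,l 0.05863378074207646 -0.0029607670622953668
yaw slope -0.9570070404955718 lean -1.5681959068657616
```

>>> {"name": "apply_moves", "arguments": {"targets": [[0.5,0,0,0.0003,0,0,0],[0.5,0,0,0.0003,0,0,0],[0.5,0,0,0,0,0,0],[0.5,0,0,0,0,0,0]], "newtons": 4}}

```text
time_s: 18.02
tcp_pos: [0.573, -0.0546, 0.0421]
eef_rot: [180.0, 0.0, 6.1]
contact_force: [2.6, 0.8, 0.2]
gripper_width: 0.0519
gripper_force: 4.0
```

```bash
python3 look.py; python3 sc.py
```

```text
[ 0.573  -0.0546  0.0421] [1.80e+02 2.00e-02 6.08e+00] [2.61 0.8  0.23] [ 0.03 -0.61 -0.03] 18.0167 0.05189581334578072 3.9999445527791977
0.03 1528 [0.0665 0.0685 0.069 ] [-0.0286  0.0293]
0.04 1865 [0.0661 0.0683 0.0688] [-0.0287  0.0293]
0.05 907 [0.0677 0.0682 0.0687] [-0.028   0.0294]
tcp d,l 0.0581528461106488 -0.003016835158719475
yaw slope -1.0352458888664002 lean -0.7410000982071717
scene -0.03 50 [0.0092 0.0109 0.0124]
scene -0.024 51 [0.0096 0.0111 0.0126]
scene -0.018 306 [0.0111 0.0466 0.0701]
scene -0.012 79 [0.01   0.0707 0.0728]
scene -0.006 55 [0.0677 0.071  0.0722]
scene -0.0 59 [0.0676 0.0703 0.0722]
scene 0.006 56 [0.069  0.0707 0.0726]
scene 0.012 47 [0.0692 0.0711 0.0728]
scene 0.018 54 [0.0689 0.0715 0.0734]
scene 0.024 52 [0.0696 0.0708 0.0722]
scene 0.03 48 [0.0696 0.0711 0.0729]
scene 0.036 39 [0.0697 0.0717 0.0734]
scene 0.042 12 [0.0695 0.0716 0.0733]
scene 0.054 29 [0.0709 0.0723 0.0738]
scene 0.06 12 [0.0698 0.0709 0.0722]
top -0.03 42 [0.0102 0.0138 0.0154]
top -0.024 35 [0.0097 0.013  0.0163]
top -0.018 62 [0.0119 0.0676 0.0741]
top -0.012 40 [0.0697 0.0732 0.0759]
top -0.006 45 [0.0697 0.0741 0.0767]
top -0.0 44 [0.0703 0.0726 0.0766]
top 0.006 43 [0.0697 0.0732 0.0758]
top 0.012 46 [0.0698 0.0734 0.0767]
top 0.018 42 [0.0694 0.0732 0.0768]
top 0.024 20 [0.0692 0.0715 0.0761]
```

>>> {"name": "apply_moves", "arguments": {"targets": [[0.5,0.0007,0,0.0002,0,0,0],[0.5,0.0008,0,0.0001,0,0,0],[0.5,0.0008,0,0,0,0,0],[0.5,0,0,0,0,0,0],[0.5,0,0,0,0,0,0]]}}

```text
time_s: 18.63
tcp_pos: [0.5752, -0.0544, 0.0416]
eef_rot: [-180.0, 0.0, 6.1]
contact_force: [-0.3, 0.1, -2.6]
gripper_width: 0.0517
gripper_force: 4.0
```

```bash
python3 look.py
```

```text
[ 0.5752 -0.0544  0.0416] [-1.80e+02  3.00e-02  6.08e+00] [-0.28  0.11 -2.62] [-0.12 -0.01 -0.01] 18.6333 0.0516969720973607 3.9999528229236603
0.03 1517 [0.0686 0.0705 0.071 ] [-0.0285  0.0294]
0.04 1848 [0.0684 0.0704 0.0709] [-0.0286  0.0296]
0.05 800 [0.0699 0.0704 0.0709] [-0.0276  0.0293]
tcp d,l 0.06034364744840062 -0.0029929150460788973
yaw slope -0.9828199939597809 lean -0.0976124269328988
```

Flat now, with about 15 mm overhang. Relieve, open, withdraw.

>>> {"name": "apply_moves", "arguments": {"targets": [[0.5,0,0,0.0002,0,0,0],[0.5,0,0,0,0,0,0],[0.6,0,0,0,0,0,0],[0.65,0,0,0,0,0,0],[0.75,0,0,0,0,0,0],[0.75,0,0,0,0,0,0],[0.75,0,0,0,0,0,0]]}}

```text
time_s: 19.27
tcp_pos: [0.5757, -0.0543, 0.0419]
eef_rot: [180.0, -0.0, 6.1]
contact_force: [1.0, 0.2, 1.0]
gripper_width: 0.0647
gripper_force: 0.0
```

>>> {"name": "apply_moves", "arguments": {"targets": [[0.75,0,0,-0.004,0,0,0],[0.75,0,0,-0.01,0,0,0],[0.75,0,0,-0.02,0,0,0],[0.75,0,0,-0.03,0,0,0],[0.75,0,0,-0.03,0,0,0],[0.75,0,0,-0.03,0,0,0],[0.75,0,0,-0.03,0,0,0],[0.75,0,0,-0.03,0,0,0],[0.75,0,0,-0.02,0,0,0],[0.75,-0.03,0,0,0,0,0],[0.75,-0.03,0,0,0,0,0],[0.75,-0.01,0,0,0,0,0],[0.75,0,0,0,0,0,0],[0.75,0,0,0,0,0,0]]}}

```text
time_s: 20.43
tcp_pos: [0.5059, -0.0618, 0.2471]
eef_rot: [-180.0, -0.1, 6.1]
contact_force: [0.7, -0.2, 0.1]
gripper_width: 0.0659
gripper_force: 0.0
```

Run:
```python
from plant import *
from h import *
c=capture("wrist");cv2.imwrite("pics/w7.png",c["frame"][:,:,::-1]); W=cloud(c).reshape(-1,3)
e=np.array([.5149,-.0578]); u=np.array([.9943,.1063]);v=np.array([-u[1],u[0]])
d=(W[:,:2]-e)@u;l=(W[:,:2]-e)@v
k=(W[:,2]>.066)&(W[:,2]<.08)&(abs(l)<.05)&(d>-.05)&(d<.1);q=W[k]
print(rect(q),np.percentile(d[k],[.5,99.5]),np.percentile(l[k],[.5,99.5]),np.polyfit(d[k],q[:,2],1),get_state()["contact_force"])
```

```text
(array([543. , -59.1]), array([85.7, 51.8]), 6.04) [-0.01368241  0.07057437] [-0.02970519  0.02115811] [-0.00651514  0.07210926] [ 0.36012804 -1.07142266 -0.18373645]
```

View pics/w7.png

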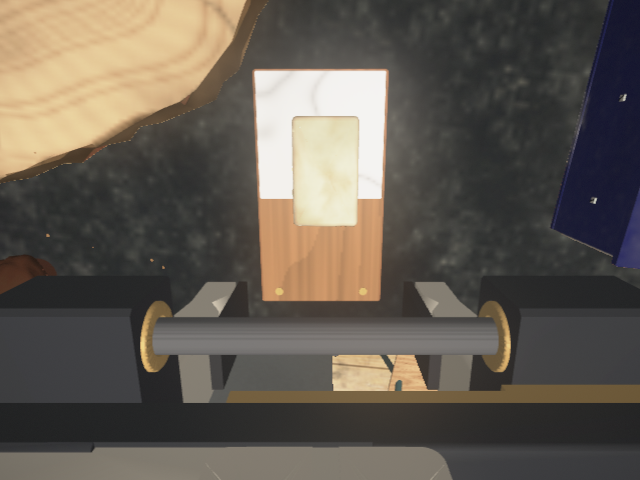

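The cheese at about (293–358, 117–226) lies flat, in line with the board (6.04° against the slab's 6.06°), and overhangs the edge by about 15 mm. Nothing else has moved. Handing in.

```bash
python3 -c "
from plant import *
print(close_job())"
```

```text
the job is handed in; nothing more can be done
None
```

The cheese lies flat on the marble, rind up and in line with the board, overhanging the edge by about 15 mm, with the gripper clear and the job handed in at about 20 s; for a moment near the end of the slide, and possibly during the tip, the tool carried its full weight, so it may have hovered a fraction of a millimetre before I lowered it back.

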